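Cap the seams of the drain gutters

TASK

Close the two seams in the bank of three open-up drain gutters so that no drips fall between them: set one of the two tall metal cap channels, open side down, along each seam, so that it straddles the two neighbouring walls with one flange standing right down on the floor of each gutter. Each cap should lie centred over its seam and along it, its ends about level with the gutters' ends. The low narrow channel lying open side up is spare and is not needed.

Things in the scene. Friction and masses are not known exactly. Their poses are not given: they have to be found in the camera images.
- cap_a_center (a point): One cap (twins; either fits either seam): bare aluminium U-section lying open side down, 120 mm long, 52 wide, 48 high, 3 thick, 0.11 to 0.22 kg. The spare channel is only 30 wide, 20 high and open side up. Point: the cap's centre, half-way up (24 mm above its lower edges). x along its length, y across its flanges (grip it so, 52 mm), z up.
- cap_b_center (a point): Other cap (twins; either fits either seam): bare aluminium U-section lying open side down, 120 mm long, 52 wide, 48 high, 3 thick, 0.11 to 0.22 kg. The spare channel is only 30 wide, 20 high and open side up. Point: the cap's centre, half-way up (24 mm above its lower edges). x along its length, y across its flanges (grip it so, 52 mm), z up.
- seam_left (a point): Left (+y) seam of the fixed bank of three aluminium gutters: U-sections lying open side up side by side, each 120 mm long, 100 wide, 30 high, 3 thick, ends open. Two walls stand together at the seam, 8 mm in all. Point: midway along it, between the walls, level with their tops. x along the seam, y across, z up. A seated cap's centre is 3 mm below it.
- seam_right (a point): Right (-y) seam of the same bank, exactly like the left one, 102 mm from it. Point: midway along the seam, between the two walls, level with their top edges, 30 mm above the bench and 27 mm above the gutters' floors. x along the seam, y across it, z up. A seated cap's centre is 3 mm below it.
There are look-alikes about, which are no part of the job. What is shaped like the part that bears cap_b_center but turquoise is not meant. Leave any red look-alike of the part that bears cap_a_center alone.

How it is judged:
By the outcome, as a careful person would: the job done as asked, in the order asked, and still so for the second after the job is handed in, with the robot touching nothing.
It also fails if it takes over 53 s, if anything falls off the work surface, if the arm or the gripper's body presses on something with over 40 N, if the wrist force passes 120 N, or if a joint passes its speed limit or range.

ROBOT

A 6-joint arm with a two-finger parallel gripper is mounted at the origin on the work surface. World frame = base frame: x ahead of the robot, y to its left, z up, the work surface at z = 0. Lengths are in mm, angles in rad, forces in N, time in s.
With the tool pointing down it reaches from about 300 to 1000 mm from the base axis. Payload 5.1 kg.
Tool frame: the origin (TCP) lies at the very end of the fingers, on their centre line; the grasp point (between the pads) lies 19 mm behind it; z points along the fingers, y is the line along which they close (so a half turn about z gives the same grasp; the last joint's range is limited). The gripper opens to 95 mm and grips with 3 to 60 N. Pads are 20 mm wide; open, the fingers measure 119 mm over their backs; the gripper's body (75 mm by 180 mm) begins 59 mm behind the grasp point.
Start: joints at [-1.313, 0.124, 1.65, -0, 1.367, -0.083], TCP at [217.224, -612.616, 214.656] pointing down, gripper open.
Joint ranges: [-2.61, 2.61], [-1.02, 2.33], [0.03, 2.71], [-1.35, 4.49], [0.32, 2.68], [-2.91, 2.91]. Speed limits (rad/s): [2.57, 2.57, 3.14, 3.14, 3.14, 3.14].

INTERFACE

Orientations are given as a rotation vector (axis times angle).
In Python, from station import manip, vision, ticket, spotter gives the robot as it stands. The module is installed in compiled form; this text tells all that it offers.
- The arm moves only by the tool carry_out, never from a script. Its argument "motion" is a list of rows, each a list of 7 numbers: the turn, a rotation vector about the tool's x, y, z in degrees, then the shift along the tool's x, y, z in mm, then the opening, from 0 (shut) to 1 (fully open). In form: [[wx, wy, wz, dx, dy, dz, gripper], ...]. A call has 1 to 10 rows; each row is the pose to reach, as a shift and turn from the pose commanded when the call began, along the tool's axes at that moment; what a row does not reach only later rows make up. A row lasts 1/10 s, in which the tool goes at most 50 mm and 8.59 degrees, less where a joint would pass 70% of its speed; a pose out of reach is approached as far as the arm can. A call with a gripper value outside its range is refused whole. The fingers move at their own pace and stop on an object; "force" is the grip in N (left out, the last holds). Time passes only in rows, so rows that repeat a pose let the fingers close. It gives the time, the measured TCP pose, the force, the opening and the grip force at its end, in the units of the state.
- manip.get_state(): the state, without advancing time (a new reading comes with each control period).
- vision.capture(name): name is "scene" or "top"; returns a dict with "image" (420x560x3 uint8, red, green, blue), "mtx" (3x3 intrinsics, pixels), "T" (4x4, takes a point from camera to world coordinates). Camera axes: x right, y down, z forward; pixel columns grow to the right and rows downward; lengths in mm; the calibration is good to about 2 mm. A picture is of the moment at which its call begins. There is no depth.
- ticket.job_done(): hands the job in; it is judged then, once.
Trained networks look in the newest picture that a camera, given by its name, has taken for a name from the list of things; names that differ only in an ending like _2 or _b are one class to them, and where a whole thing is asked for, a point or a joint stands for the part that bears it (a point fixed in the world has none). Each returns a list of dicts, best first, with "confidence" (0 to 1); they miss things now and then, are a little off and sometimes report something else, mostly with a low value. They report only what shows in the picture. A call takes as long as a camera call. They do not tell look-alikes from the thing itself.
- spotter.boxes_of(name, camera): "point" ([x, y, z] in mm, in world coordinates, good to about 4 mm: the middle of the surface that is visible of it).
The state is a dict: "t": time; "qpos": joint angles; "dq": joint speeds; "tau": joint torques, N m; "position": TCP position; "tcp_rot": TCP orientation; "force": force on the tool from outside, world axes, zero at the start; "moment": the same for the moment, N m; "width": finger opening in mm; "grasp_force": force on a finger pad.
Only numpy, scipy, OpenCV 4.12 (cv2) and the standard library are available. Lean on these libraries where they do the work, as an engineer would, in place of code of your own. Each camera call takes 0.05 s, during which the arm holds its last target. There are 200 camera calls.

## Working session

There is one attempt and no reset: what is moved stays moved. The work goes in short steps, Python scripts to look and compute and a tool call to move; the robot and the scene stay as the last step left them, time stands still between calls to the robot, and variables do not carry over. Pictures are saved under pics/ and viewed, at most 10 in all, crops included, and the job is handed in when it is done.

Besides the shell and the picture viewer there is one more tool, called after ">>>" in YAML: its name, and indented under it one key for each argument. carry_out: Moves the arm, as the interface text tells. Its arguments: {"type":"object","properties":{"motion":{"type":"array"},"force":{"type":"number"}},"required":["motion"]}

```bash
mkdir -p pics; python3 - <<'E'
from station import manip, vision, spotter
import cv2, numpy as np
s=manip.get_state(); print({k:np.round(v,3).tolist() for k,v in s.items()})
for c in("top","scene"):
    r=vision.capture(c); cv2.imwrite(f"pics/{c}0.png",r["image"][:,:,::-1]); np.savez(f"{c}.npz",**r)
    print(c,r["mtx"].round(1).tolist(),r["T"].round(3).tolist())
    T=np.linalg.inv(r["T"])
    for n in("cap_a_center","seam_left","seam_right"):
        for d in spotter.boxes_of(n,c):
            p=r["mtx"]@(T[:3,:3]@np.array(d["point"])+T[:3,3]); print(n,round(d["confidence"],2),np.round(d["point"],1),(p[:2]/p[2]).round())
E
```

```text
{'t': 0.0, 'qpos': [-1.313, 0.124, 1.652, -0.0, 1.367, -0.083], 'dq': [-0.001, 0.002, -0.001, 0.001, -0.001, -0.001], 'tau': [0.0, -41.761, -35.993, 0.077, 0.049, -0.0], 'position': [217.082, -612.03, 213.418], 'tcp_rot': [-3.094, -0.532, 0.0], 'force': [0.438, 0.577, -0.113], 'moment': [-0.004, -0.006, -0.055], 'grasp_force': 0.0, 'width': 95.182}
top [[440.6, 0.0, 281.6], [0.0, 440.6, 212.8], [0.0, 0.0, 1.0]] [[0.015, -0.994, 0.104, 448.412], [-1.0, -0.014, 0.008, 52.796], [-0.007, -0.104, -0.995, 1123.178], [0.0, 0.0, 0.0, 1.0]]
cap_a_center 0.85 [451.5 291.9  51.9] [186. 256.]
cap_a_center 0.81 [486.6 428.4  49.2] [131. 241.]
seam_left 0.56 [557.6 -20.2   2.4] [314. 216.]
seam_right 0.72 [555.8 -20.8   4.1] [314. 217.]
scene [[400.3, 0.0, 289.0], [0.0, 400.3, 214.9], [0.0, 0.0, 1.0]] [[0.151, 0.761, -0.632, 1207.056], [0.989, -0.116, 0.096, -64.848], [0.0, -0.639, -0.769, 815.743], [0.0, 0.0, 0.0, 1.0]]
cap_a_center 0.94 [462.9 289.6  45.9] [376. 173.]
cap_a_center 0.78 [490.  429.5  46.5] [429. 174.]
seam_left 0.73 [557.1 -20.5   5.2] [268. 222.]
seam_right 0.64 [559.4 -21.1   2.3] [268. 223.]
```

View pics/top0.png

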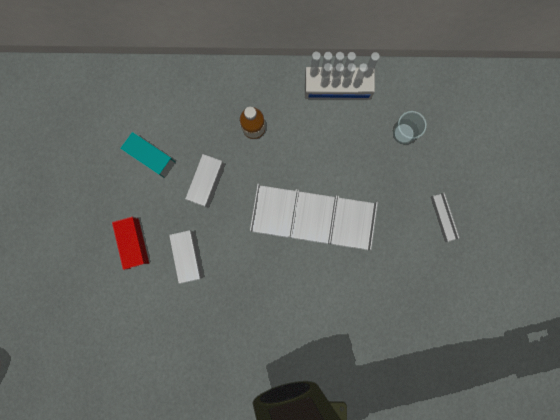

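View pics/scene0.png

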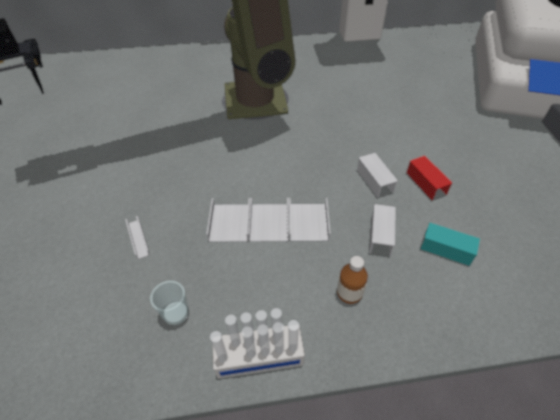

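The grey caps are at top-view pixels (205,181) and (186,256). The look-alikes are red at (130,243) and turquoise at (147,154), and the spare is the narrow channel at (446,217). The two grey ones fit the description, being bare aluminium, wide and open side down. I'll confirm this in a crop.

```bash
cat > h.py <<'E'
import cv2, numpy as np
def px2w(uv,z,r):
    T=r["T"]; d=T[:3,:3]@np.linalg.inv(r["mtx"])@np.array([uv[0],uv[1],1.]); o=T[:3,3]
    return (o+d*(z-o[2])/d[2])[:2]
def w2px(p,r):
    T=np.linalg.inv(r["T"]); q=r["mtx"]@(T[:3,:3]@np.array(p,float)+T[:3,3]); return q[:2]/q[2]
E
python3 - <<'E'
from h import *
r=np.load("top.npz"); im=r["image"]; g=im.min(2)
for c in[(205,181),(186,256)]: print(im[c[1],c[0]], g[c[1]-0,c[0]-22:c[0]+24])
for th in (150,190):
    m=(g>th).astype(np.uint8)
    for c in cv2.findContours(m,cv2.RETR_EXTERNAL,cv2.CHAIN_APPROX_NONE)[0]:
        if cv2.contourArea(c)<250: continue
        (x,y),wh,a=cv2.minAreaRect(c)
        b=cv2.boxPoints(((x,y),wh,a)); W=np.array([px2w(p,48,r) for p in b])
        print(th,np.round((x,y)),np.round(wh,1),round(a,1),"ctr48",px2w((x,y),48,r).round(1),"edges",np.linalg.norm(W-np.roll(W,-1,0),axis=1).round(1)[:2],"dir",np.degrees(np.arctan2(*(W[1]-W[0])[::-1])).round(1),)
a=cv2.resize(im[140:295,160:390],None,fx=3.47,fy=3.47,interpolation=cv2.INTER_CUBIC)
cv2.imwrite("pics/crop.png",a[:,:,::-1])
E
```

```text
[179 179 179] [100 103 104 105 108 108 104 102 113 165 176 176 178 177 175 177 177 177
 180 177 176 179 179 177 177 176 173 175 176 179 179 125  77  69  67  70
  90 102 100 100  99  99 100 100  99 103]
[184 183 182] [100 101 101 105 102 100 100  96 102 144 177 181 183 184 179 181 181 182
 182 182 182 183 182 181 182 181 179 181 181 184 184 122  75  67  69  69
  81 102 107 101 101 100 103 103 102 103]
150 [184. 257.] [49.2 21.2] 78.7 ctr48 [450.  297.7] edges [ 51.6 119.8] dir -77.8
150 [353. 223.] [37.3 47.8] 9.0 ctr48 [ 539. -112.] edges [117.7  91.3] dir -8.8
150 [444. 217.] [47.1  7.3] 71.6 ctr48 [ 555.3 -335.2] edges [ 18.  114.4] dir -70.8
150 [293. 213.] [76.2 47.2] 8.9 ctr48 [559.1  32.9] edges [116.7 187.8] dir -7.6
150 [203. 180.] [20.4 47.9] 21.0 ctr48 [640.2 256.8] edges [119.3  51.2] dir -18.9
150 [340.  78.] [26. 67.] 90.0 ctr48 [905.6 -79.7] edges [170.   68.3] dir -89.3
```

View pics/crop.png

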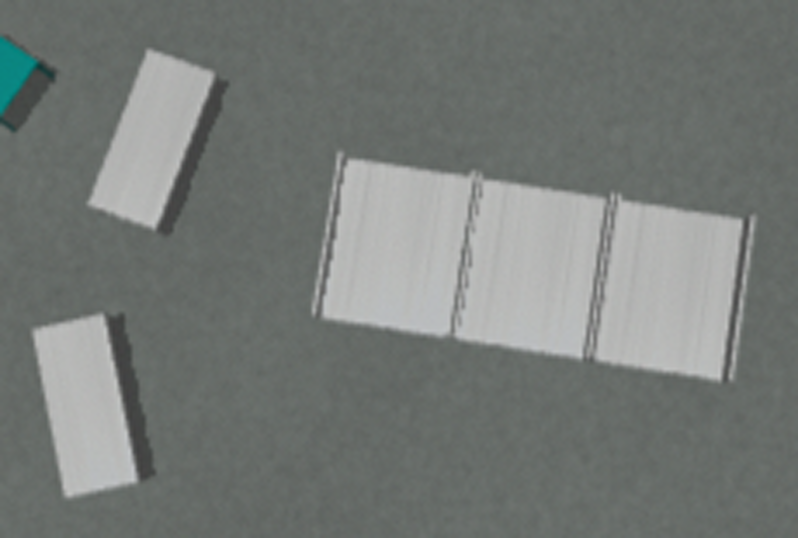

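The crop confirms that both grey parts are 52x120 closed-top caps. The bank's seams run from crop (477,173) to (454,338) for the left and (614,195) to (590,360) for the right.

```bash
python3 - <<'E'
from h import *
from scipy.optimize import least_squares
r=np.load("top.npz")
L=[((342,153),(318,319)),((477,173),(454,338)),((614,195),(590,360)),((752,217),(730,381))]
off=[150.5,51,-51,-150.5]
P=np.array([[px2w(((u+.5)/3.47-.5+160,(v+.5)/3.47-.5+140),30,r) for u,v in l] for l in L])
def mod(q):
    c,s=np.cos(q[2]),np.sin(q[2]); X=np.array([c,s]);Y=np.array([-s,c])
    return np.array([[q[:2]+X*60+Y*o,q[:2]-X*60+Y*o] for o in off])
f=least_squares(lambda q:(mod(q)-P).ravel(),[557,-20,-.1])
q=f.x; print(q[:2],np.degrees(q[2])); print((P-mod(q)).round(1).tolist())
Y=np.array([-np.sin(q[2]),np.cos(q[2])]); print("left",q[:2]+51*Y,"right",q[:2]-51*Y)
# check in scene camera: overlay of the model, caps
s=np.load("scene.npz"); im=cv2.resize(s["image"],None,fx=2,fy=2,interpolation=cv2.INTER_CUBIC)[:,:,::-1].copy()
def dr(a,b,z): 
    A,B=[tuple(int(round(t)) for t in (w2px([*p,z],s)*2+.5)*8) for p in(a,b)]; cv2.line(im,A,B,(0,0,255),1,cv2.LINE_AA,3)
for a,b in mod(q): dr(a,b,30)
for x,y,t in[(450,297.7,12.2),(640.2,256.8,-18.9)]:
    b=cv2.boxPoints(((x,y),(120,52),t))
    for i in range(4): dr(b[i],b[i-1],48)
cv2.imwrite("pics/ov.png",im[280:520,390:990])
E
```

```text
[554.26187021 -18.04081726] -7.881845045738467
[[[0.5, -1.0], [-1.2, -2.8]], [[0.8, -0.4], [0.3, -1.8]], [[0.2, 1.7], [0.0, 2.1]], [[-0.7, 1.0], [0.2, 1.0]]]
left [561.25553502  32.47738394] right [547.26820539 -68.55901846]
```

View pics/ov.png

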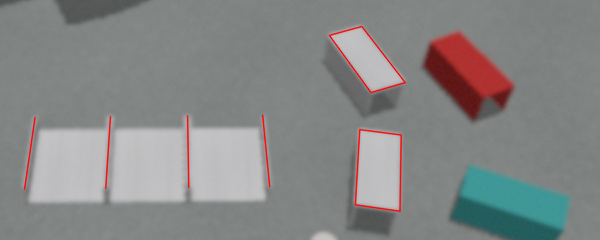

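>>> carry_out:
  motion:
    - [0,0,0,-15,-45,0,1]
    - [0,0,0,-32,-90,0,1]
    - [0,0,0,-48,-135,0,1]
    - [0,0,0,-62,-180,0,1]

```text
t: 0.8
position: [97.7, -462.3, 214.5]
tcp_rot: [-3.096, -0.533, 0.0]
force: [-1.1, 0.5, 1.5]
width: 95.1
grasp_force: 0.0
```

The overlay agrees for both caps in both cameras. The first move went the wrong way along x, so I'm routing outward from here.

>>> carry_out:
  motion:
    - [0,0,0,45,-7,0,1]
    - [0,0,0,90,-14,0,1]
    - [0,0,0,135,-21,0,1]
    - [0,0,0,180,-28,0,1]
    - [0,0,0,225,-35,0,1]
    - [0,0,0,270,-42,0,1]
    - [0,0,0,310,-80,0,1]
    - [0,0,0,330,-125,0,1]
    - [0,0,7.3,350,-170,0,1]
    - [0,0,7.3,370,-215,0,1]

```text
t: 1.8
position: [375.2, -139.6, 214.8]
tcp_rot: [3.124, 0.33, 0.001]
force: [1.6, 0.2, 1.1]
width: 95.6
grasp_force: 0.0
```

>>> carry_out:
  motion:
    - [0,0,0,18,-45,0,1]
    - [0,0,0,36,-90,0,1]
    - [0,0,0,54,-135,0,1]
    - [0,0,0,72,-180,0,1]
    - [0,0,0,90,-225,0,1]
    - [0,0,0,108,-270,0,1]
    - [0,0,0,127,-315,15,1]
    - [0,0,0,146,-362,30,1]
    - [0,0,0,165,-408,50,1]
    - [0,0,0,165,-408,64,1]

```text
t: 2.8
position: [450.2, 296.4, 150.1]
tcp_rot: [-3.122, -0.341, -0.001]
force: [-0.1, -0.7, 0.2]
width: 95.0
grasp_force: 0.0
```

```bash
python3 - <<'E'
from station import manip
import numpy as np
s=manip.get_state(); print(s["t"],s["position"],s["tcp_rot"],s["force"])
E
```

```text
2.8 [450.15687288 296.38204256 150.12274488] [-3.12169988e+00 -3.41113662e-01 -9.14473879e-04] [-0.10111367 -0.73681408  0.23475742]
```

>>> carry_out:
  motion:
    - [0,0,0,0,0,40,1]
    - [0,0,0,0,0,80,1]
    - [0,0,0,0,0,110,1]
    - [0,0,0,0,0,128,1]
    - [0,0,0,0,0,136,1]
    - [0,0,0,0,0,136,1]
    - [0,0,0,0,0,136,0.45]
    - [0,0,0,0,0,136,0.45]
    - [0,0,0,0,0,136,0.4]
    - [0,0,0,0,0,136,0.4]
  force: 25

```text
t: 3.8
position: [450.6, 292.6, 15.6]
tcp_rot: [-3.123, -0.335, -0.002]
force: [-0.1, -0.1, -0.5]
width: 68.3
grasp_force: 0.0
```

>>> carry_out:
  motion:
    - [0,0,0,0,0,0,0.4]
    - [0,0,0,0,0,0,0.4]
    - [0,0,0,0,0,-15,0.4]
    - [0,0,0,0,0,-40,0.4]
    - [0,0,0,0,0,-70,0.4]
    - [0,0,0,0,0,-100,0.4]
    - [0,0,0,0,0,-120,0.4]

```text
t: 4.5
position: [450.7, 292.5, 137.8]
tcp_rot: [-3.123, -0.335, -0.004]
force: [0.3, 0.6, -1.5]
width: 52.1
grasp_force: 25.0
```

>>> carry_out:
  motion:
    - [0,0,0,1,30,0,0.4]
    - [0,0,4,3,70,0,0.4]
    - [0,0,8,5,112,0,0.4]
    - [0,0,12,7,155,0,0.4]
    - [0,0,16,9,200,0,0.4]
    - [0,0,20.1,11,245,0,0.4]
    - [0,0,20.1,13,290,0,0.4]
    - [0,0,20.1,15,330,0,0.4]
    - [0,0,20.1,17,360,0,0.4]
    - [0,0,20.1,18,373,0,0.4]

```text
t: 5.5
position: [546.8, -70.9, 135.3]
tcp_rot: [3.133, -0.22, 0.0]
force: [0.9, 0.8, -2.4]
width: 51.8
grasp_force: 25.0
```

>>> carry_out:
  motion:
    - [0,0,0,0,0,0,0.4]
    - [0,0,0,0,0,25,0.4]
    - [0,0,0,0,0,50,0.4]
    - [0,0,0,0,0,68,0.4]
    - [0,0,0,0,0,68,0.4]

```text
t: 6.0
position: [543.5, -66.2, 63.4]
tcp_rot: [-3.133, 0.213, 0.011]
force: [-0.2, 0.1, -1.3]
width: 51.9
grasp_force: 25.0
```

```bash
python3 - <<'E'
from station import manip, vision
from h import *
s=manip.get_state(); print(s["t"],s["position"],s["tcp_rot"],s["force"],s["width"])
o=[]
for c,(u,v) in(("top",(315,215)),("scene",(270,200))):
    r=vision.capture(c); im=r["image"]; np.savez(c+"1.npz",**r)
    o.append(cv2.resize(im[v-65:v+65,u-85:u+85],(760,580)[0:2] if 0 else (392,300),interpolation=cv2.INTER_CUBIC))
cv2.imwrite("pics/hov.png",np.hstack(o)[:,:,::-1])
E
```

```text
6.0 [543.51335078 -66.24499031  63.40788634] [-3.13285827  0.21301033  0.01128927] [-0.18759073  0.06852453 -1.25498231] 51.92607235770822
```

View pics/hov.png

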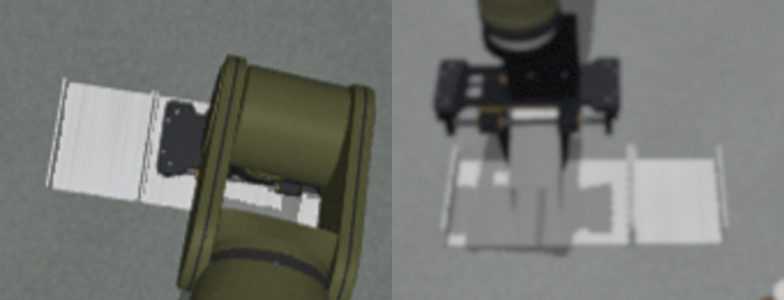

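The image shows the cap hovering, roughly over the right seam (around scene-crop 535,160). I'll let the arm settle and read it again.

>>> carry_out:
  motion:
    - [0,0,0,0,0,0,0.4]
    - [0,0,0,0,0,0,0.4]

```text
t: 6.3
position: [547.7, -68.3, 68.4]
tcp_rot: [3.134, -0.215, 0.004]
force: [0.3, 0.2, -2.5]
width: 51.4
grasp_force: 25.0
```

```bash
python3 - <<'E'
from station import manip
s=manip.get_state(); print(s["t"],s["position"],s["tcp_rot"],s["force"],s["dq"])
E
```

```text
6.3 [547.71812286 -68.28606883  68.37152434] [ 3.13387419 -0.21495606  0.0043171 ] [ 0.27089921  0.22327074 -2.46423676] [-6.49130906e-03  1.65081450e-03  2.59032757e-03 -2.22051366e-03
  6.24750692e-04  1.85750868e-05]
```

>>> carry_out:
  motion:
    - [0,0,0,0,0,15,0.4]
    - [0,0,0,0,0,30,0.4]
    - [0,0,0,0,0,40,0.4]
    - [0,0,0,0,0,46,0.4]
    - [0,0,0,0,0,49,0.4]
    - [0,0,0,0,0,51,0.4]
    - [0,0,0,0,0,51,0.4]
    - [0,0,0,0,0,51,0.4]

```text
t: 7.1
position: [546.3, -68.4, 17.9]
tcp_rot: [-3.134, 0.216, 0.004]
force: [-9.3, 1.4, 16.4]
width: 52.1
grasp_force: 25.0
```

>>> carry_out:
  motion:
    - [0,0,0,0,0,0,0.75]
    - [0,0,0,0,0,0,0.75]
    - [0,0,0,0,0,0,0.75]
    - [0,0,0,0,0,0,0.75]
    - [0,0,0,0,0,-20,0.75]
    - [0,0,0,0,0,-50,0.75]
    - [0,0,0,0,0,-90,0.75]
    - [0,0,0,0,0,-120,0.75]
    - [0,0,0,0,0,-120,0.75]

```text
t: 8.0
position: [550.2, -69.2, 141.4]
tcp_rot: [3.133, -0.216, 0.016]
force: [-0.1, -0.2, -0.6]
width: 71.7
grasp_force: 0.0
```

>>> carry_out:
  motion:
    - [0,0,0,4,-30,0,1]
    - [0,0,2,10,-70,0,1]
    - [0,0,4,16,-115,0,1]
    - [0,0,6,22,-160,0,1]
    - [0,0,8,28,-205,0,1]
    - [0,0,11,35,-250,0,1]
    - [0,0,11,41,-295,0,1]
    - [0,0,11,46,-325,0,1]
    - [0,0,11,47,-335,0,1]
    - [0,0,11,47,-335,0,1]

```text
t: 9.0
position: [638.5, 257.8, 134.1]
tcp_rot: [3.098, -0.512, -0.003]
force: [-0.3, -0.3, 0.5]
width: 95.6
grasp_force: 0.0
```

```bash
python3 - <<'E'
from station import manip, vision
from h import *
s=manip.get_state(); print(s["t"],s["position"],s["tcp_rot"])
o=[]
for c,(u,v) in(("top",(295,215)),("scene",(280,200))):
    r=vision.capture(c); im=r["image"]; np.savez(c+"2.npz",**r)
    o.append(cv2.resize(im[v-65:v+65,u-85:u+85],(392,300),interpolation=cv2.INTER_CUBIC))
cv2.imwrite("pics/p1.png",np.hstack(o)[:,:,::-1])
E
```

```text
9.0 [638.50457058 257.78719649 134.13500271] [ 3.09841096e+00 -5.12147560e-01 -2.79683125e-03]
```

View pics/p1.png

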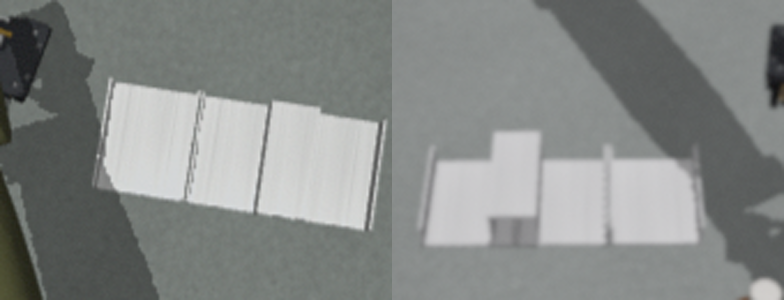

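The first cap sits over the right seam. In the scene crop its end spans 490–540, with the seam walls visible mid-way at about 515. Next is the second cap.

>>> carry_out:
  motion:
    - [0,0,0,0,0,40,1]
    - [0,0,0,0,0,80,1]
    - [0,0,0,0,0,105,1]
    - [0,0,0,0,0,118,1]
    - [0,0,0,0,0,123,1]
    - [0,0,0,0,0,123,1]
    - [0,0,0,0,0,123,0.4]
    - [0,0,0,0,0,123,0.4]
    - [0,0,0,0,0,123,0.4]
    - [0,0,0,0,0,123,0.4]
  force: 25

```text
t: 10.1
position: [639.5, 257.2, 13.6]
tcp_rot: [-3.099, 0.515, -0.002]
force: [0.0, -0.1, 0.4]
width: 68.3
grasp_force: 0.0
```

>>> carry_out:
  motion:
    - [0,0,0,0,0,0,0.4]
    - [0,0,0,0,0,0,0.4]
    - [0,0,0,0,0,-15,0.4]
    - [0,0,0,0,0,-40,0.4]
    - [0,0,0,0,0,-70,0.4]
    - [0,0,0,0,0,-100,0.4]
    - [0,0,0,0,0,-124,0.4]
    - [0,0,0,0,0,-124,0.4]
    - [0,0,0,0,0,-124,0.4]

```text
t: 11.0
position: [639.2, 257.0, 137.2]
tcp_rot: [-3.099, 0.515, -0.001]
force: [-0.3, -0.1, -1.9]
width: 51.7
grasp_force: 25.0
```

```bash
python3 - <<'E'
from h import *
# compare placed cap's top edges with bank model: mask differences in the top view, model px
r=np.load("top2.npz")
q=(554.26,-18.04,np.radians(-7.88)); X=np.array([np.cos(q[2]),np.sin(q[2])]);Y=np.array([-X[1],X[0]])
W=lambda a,b,z:w2px([*(np.array(q[:2])+a*X+b*Y),z],r)
# rectify plane z=51 and z=30 around the bank, 0.5 mm/px; profiles
for z,name in((51,"cap top"),(30,"walls")):
    src=np.float32([W(a,b,z) for a,b in((80,170),(80,-170),(-80,-170),(-80,170))])
    M=cv2.getPerspectiveTransform(src,np.float32([[0,0],[680,0],[680,320],[0,320]]))
    R=cv2.warpPerspective(r["image"],M,(680,320),flags=cv2.INTER_CUBIC)
    cv2.imwrite(f"pics/rect{z}.png",R[:,:,::-1])
    p=R[70:250].min(2).mean(0); b=170-np.arange(680)/2
    print(name,"across: ",[(b[i],int(p[i])) for i in range(680) if 3<i<676 and p[i]==p[i-3:i+4].min() and p[i]<165 and p[i]<p[max(0,i-12):i+12].max()-15])
    pc=R[:,400:480].min(2).mean(1); a=80-np.arange(320)/2; d=np.gradient(cv2.GaussianBlur(pc.reshape(-1,1),(1,5),1).ravel())
    pg=R[:,310:350].min(2).mean(1); dg=np.gradient(pg)
    print(" ends cap col",a[d.argmax()],a[d.argmin()],"gutter col",a[dg.argmax()],a[dg.argmin()])
E
```

```text
cap top across:  [(np.float64(155.0), 91), (np.float64(146.5), 114), (np.float64(52.0), 142), (np.float64(-23.0), 111), (np.float64(-142.0), 91), (np.float64(-151.5), 113)]
 ends cap col 60.5 -60.5 gutter col 54.5 -61.0
walls across:  [(np.float64(157.5), 90), (np.float64(148.0), 113), (np.float64(51.5), 142), (np.float64(-24.5), 111), (np.float64(-146.0), 91), (np.float64(-155.5), 113)]
 ends cap col 63.5 -59.5 gutter col 57.5 -59.5
```

>>> carry_out:
  motion:
    - [0,0,-1,0,25,0,0.4]
    - [0,0,-3,0,60,0,0.4]
    - [0,0,-5,0,100,0,0.4]
    - [0,0,-7,-1,140,0,0.4]
    - [0,0,-9,-1,180,0,0.4]
    - [0,0,-11,-2,215,0,0.4]
    - [0,0,-11,-2,238,10,0.4]
    - [0,0,-11,-2,238,40,0.4]
    - [0,0,-11,-2,238,68,0.4]
    - [0,0,-11,-2,238,68,0.4]

```text
t: 12.0
position: [554.6, 32.3, 61.8]
tcp_rot: [3.134, -0.217, -0.021]
force: [-0.7, -0.1, -1.9]
width: 51.9
grasp_force: 25.0
```

>>> carry_out:
  motion:
    - [0,0,0,0,0,0,0.4]
    - [0,0,0,0,0,0,0.4]
    - [0,0,0,0,0,0,0.4]

```text
t: 12.3
position: [561.4, 32.6, 70.3]
tcp_rot: [-3.134, 0.215, -0.004]
force: [0.8, 0.2, -1.4]
width: 51.8
grasp_force: 25.0
```

```bash
python3 - <<'E'
from station import manip
s=manip.get_state(); print(s["t"],s["position"],s["tcp_rot"],s["force"],s["width"])
from h import *
r=np.load("top.npz")
q=(554.26,-18.04,np.radians(-7.88)); X=np.array([np.cos(q[2]),np.sin(q[2])]);Y=np.array([-X[1],X[0]])
W=lambda a,b,z:w2px([*(np.array(q[:2])+a*X+b*Y),z],r)
src=np.float32([W(a,b,30) for a,b in((80,170),(80,-170),(-80,-170),(-80,170))])
M=cv2.getPerspectiveTransform(src,np.float32([[0,0],[680,0],[680,320],[0,320]]))
R=cv2.warpPerspective(r["image"],M,(680,320),flags=cv2.INTER_CUBIC)
p=R[70:250].min(2).mean(0)
for i in (220,424): print([(170-j/2,int(p[j])) for j in range(i,i+40,2)])
E
```

```text
12.3 [561.42126488  32.62117182  70.33448395] [-3.13416027  0.21500742 -0.00432997] [ 0.75033053  0.21027882 -1.35856748] 51.77502319769867
[(60.0, 181), (59.0, 182), (58.0, 183), (57.0, 184), (56.0, 184), (55.0, 179), (54.0, 163), (53.0, 140), (52.0, 125), (51.0, 129), (50.0, 147), (49.0, 158), (48.0, 158), (47.0, 157), (46.0, 164), (45.0, 175), (44.0, 183), (43.0, 185), (42.0, 184), (41.0, 183)]
[(-42.0, 175), (-43.0, 154), (-44.0, 128), (-45.0, 117), (-46.0, 127), (-47.0, 146), (-48.0, 150), (-49.0, 137), (-50.0, 126), (-51.0, 132), (-52.0, 151), (-53.0, 170), (-54.0, 179), (-55.0, 183), (-56.0, 184), (-57.0, 183), (-58.0, 182), (-59.0, 180), (-60.0, 179), (-61.0, 179)]
```

>>> carry_out:
  motion:
    - [0,0,0,0,0,15,0.4]
    - [0,0,0,0,0,30,0.4]
    - [0,0,0,0,0,40,0.4]
    - [0,0,0,0,0,46,0.4]
    - [0,0,0,0,0,50,0.4]
    - [0,0,0,0,0,52,0.4]
    - [0,0,0,0,0,52,0.4]
    - [0,0,0,0,0,52,0.4]

```text
t: 13.1
position: [560.6, 32.4, 17.1]
tcp_rot: [-3.134, 0.216, -0.001]
force: [-0.4, 0.0, -0.9]
width: 51.6
grasp_force: 25.0
```

>>> carry_out:
  motion:
    - [0,0,0,0,0,1,0.4]
    - [0,0,0,0,0,1.5,0.4]
    - [0,0,0,0,0,1.5,0.4]

```text
t: 13.4
position: [560.6, 32.4, 15.7]
tcp_rot: [-3.134, 0.216, -0.001]
force: [0.4, 0.3, 1.1]
width: 52.1
grasp_force: 25.0
```

>>> carry_out:
  motion:
    - [0,0,0,0,0,0.7,0.4]
    - [0,0,0,0,0,0.7,0.4]
    - [0,0,0,0,0,0.7,0.4]

```text
t: 13.7
position: [560.6, 32.4, 15.7]
tcp_rot: [3.134, -0.216, 0.001]
force: [-2.9, 0.2, 6.7]
width: 52.1
grasp_force: 25.0
```

Contact with the floor. I'll release, retreat upwards and back out of view.

>>> carry_out:
  motion:
    - [0,0,0,0,0,0,0.75]
    - [0,0,0,0,0,0,0.75]
    - [0,0,0,0,0,0,0.75]
    - [0,0,0,0,0,0,0.75]
    - [0,0,0,0,0,-20,0.75]
    - [0,0,0,0,0,-50,0.75]
    - [0,0,0,0,0,-90,0.75]
    - [0,0,0,0,0,-130,0.75]
    - [0,0,0,0,0,-160,0.75]
    - [0,0,0,0,0,-160,0.75]

```text
t: 14.7
position: [563.6, 32.4, 180.7]
tcp_rot: [-3.134, 0.216, -0.017]
force: [-0.7, -0.8, 0.7]
width: 71.0
grasp_force: 0.0
```

>>> carry_out:
  motion:
    - [0,0,0,0,-30,0,1]
    - [0,0,0,0,-75,0,1]
    - [0,0,0,0,-120,0,1]
    - [0,0,0,0,-165,0,1]
    - [0,0,0,0,-210,0,1]
    - [0,0,0,0,-255,0,1]
    - [0,0,0,0,-290,0,1]
    - [0,0,0,0,-310,0,1]
    - [0,0,0,0,-310,0,1]

```text
t: 15.6
position: [602.1, 341.3, 173.0]
tcp_rot: [3.134, -0.211, -0.003]
force: [0.2, 0.3, 0.4]
width: 95.2
grasp_force: 0.0
```

```bash
python3 - <<'E'
from station import manip, vision
from h import *
o=[]
for c,(u,v) in(("top",(315,215)),("scene",(270,215))):
    r=vision.capture(c); im=r["image"]; np.savez(c+"3.npz",**r)
    o.append(cv2.resize(im[v-50:v+50,u-70:u+70],(560,400),interpolation=cv2.INTER_CUBIC)[:,:])
cv2.imwrite("pics/p2.png",cv2.resize(np.vstack(o)[:,:,::-1],(420,600),interpolation=cv2.INTER_AREA))
r=np.load("top3.npz")
q=(554.26,-18.04,np.radians(-7.88)); X=np.array([np.cos(q[2]),np.sin(q[2])]);Y=np.array([-X[1],X[0]])
W=lambda a,b,z:w2px([*(np.array(q[:2])+a*X+b*Y),z],r)
src=np.float32([W(a,b,51) for a,b in((80,170),(80,-170),(-80,-170),(-80,170))])
M=cv2.getPerspectiveTransform(src,np.float32([[0,0],[680,0],[680,320],[0,320]]))
R=cv2.warpPerspective(r["image"],M,(680,320),flags=cv2.INTER_CUBIC)
b=lambda i:170-i/2
for rows in((60,120),(200,260)):
    p=R[slice(*rows)].min(2).mean(0); print("dips",[(b(i),int(p[i])) for i in range(8,672) if p[i]==p[i-6:i+7].min() and p[i]<max(p[i-8:i+9])-8])
for c in(51,-51):
    i=int((170-c)*2); p=R[:,i-36:i+36].min(2).mean(1); d=np.gradient(p); print("ends",c,80-d.argmax()/2,80-d.argmin()/2)
E
```

```text
dips [(154.5, 114), (146.5, 126), (126.5, 199), (24.5, 179), (-23.0, 109), (-142.0, 90), (-152.0, 111)]
dips [(155.0, 113), (146.5, 115), (24.5, 178), (-23.0, 111), (-142.0, 91), (-151.5, 112)]
ends 51 61.5 -60.5
ends -51 60.5 -60.5
```

View pics/p2.png

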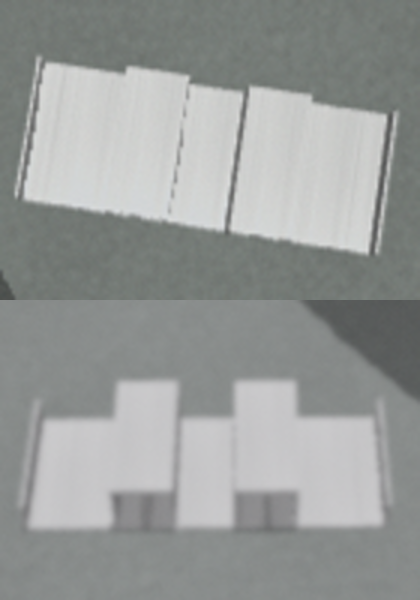

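Both caps straddle their seams. In the scene half of the picture, the left-hand end face spans 113–177 with its walls at about 147, and the right-hand one spans 235–298 with its walls at about 267. Both are level with the bank's ends and parallel to it, so I'm handing in.

```bash
python3 -c "
from station import ticket
print(ticket.job_done())"
```

```text
the job is handed in; nothing more can be done
None
```

I set one cap over each seam, centred to about 2 mm and with ends level to about 1.5 mm by the final pictures, and handed the job in after about 16 s on the robot clock; no verdict came back.

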